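Pack the cold-room basket

TASK

Pack the slotted basket for the cold room: lay the larger kit carton flat across the left end of the basket, the smaller kit carton squarely on top of it and the culture dish flat on the middle of the smaller one. In the right half stand the small amber bottle in the near corner and the tall white wash bottle behind it in the far corner, beside the cartons. Keep the dish and the bottles upright all the way, and leave the empty beaker and the timer where they are.

Things in the scene. Friction and masses are not known exactly. Their poses are not given: they have to be found in the camera images.
- basket: open slotted turquoise plastic basket, fixed; 172 x 252 mm over the rim, 69 mm high. Origin: centre of its underside. y runs along its long side to its left end as the robot sees it, x along its short side, away from the robot; z up. Inside 144 mm (x) by 224 mm (y) between the upright walls; floor 136 x 216 mm, 3 mm above. A screen stands behind it, a tall computer case to the right of that
- large_carton: the larger of two closed kit cartons, white with a green band, 66 x 130 x 70 mm (x, y, z), about 0.2 kg. Origin: centre of its underside, z up, y along its length. Grasp it across its 66 mm width. In the basket it lies with its length along the basket's short side
- small_carton: the smaller and lower closed kit carton, white with a crimson band, 62 x 120 x 55 mm (x, y, z), about 0.2 kg. Origin: centre of its underside, z up, y along its length. Grasp it across its 62 mm width
- culture_dish: closed clear petri dish with pale pink medium, round, 62 mm across and 15 mm high, 16 g. Origin: centre of its underside, z up
- amber_bottle: small round amber bottle with white cap, 90 mm high: body 48 mm across up to about 60 mm, then the shoulder; cap 30 mm across from 76 to 90 mm. Origin: centre of its underside, z up
- wash_bottle: tall round white bottle with a screw cap, 153 mm high: body 66 mm across up to about 105 mm, then the shoulder; cap 41 mm across from 129 to 153 mm, about 0.27 kg. Origin: centre of its underside, z up
- beaker: empty clear beaker, 53 mm across and 67 mm high, loose, stands among the things and stays there. Origin: centre of its underside
- timer: white countdown timer, 60 x 68 x 21 mm, loose, lies among the things and stays there. Origin: centre of its underside
Not all that is in view belongs to the job. Leave any yellow look-alike of the culture_dish alone.

How it is judged:
At the end, for the whole second after the job is handed in: In the basket, at rest: left half, large carton flat and crosswise (+-12 mm, 0.2 rad); on it the small carton (+-10 across, 13 along, 0.15 rad); on that the dish (+-12, 15). Right half, upright: amber bottle 14+ mm nearer than the middle line, wash bottle 6+ mm beyond it (x of large_carton in the frame of basket between -0.012 and 0.012 m and y of large_carton in the frame of basket between 0.025 and 0.084 m and z of each of large_carton, amber_bottle, wash_bottle in the frame of basket below 0.01 m and angle between the y axis of large_carton and the x axis of basket, either way round below 0.2 rad and angle between each of large_carton, small_carton's own z axis and vertical below 0.08 rad and linear speed of each of large_carton, small_carton, culture_dish, amber_bottle, wash_bottle below 0.02 m/s and x of small_carton in the frame of large_carton between -0.01 and 0.01 m and y of small_carton in the frame of large_carton between -0.013 and 0.013 m and z of small_carton in the frame of large_carton between 0.066 and 0.075 m and angle between the y axis of small_carton and the y axis of large_carton, either way round below 0.15 rad and x of culture_dish in the frame of small_carton between -0.012 and 0.012 m and y of culture_dish in the frame of small_carton between -0.015 and 0.015 m and z of culture_dish in the frame of small_carton between 0.051 and 0.06 m and angle between each of culture_dish, amber_bottle, wash_bottle's own z axis and vertical below 0.1 rad and x of amber_bottle in the frame of basket between -0.06 and -0.014 m and y of amber_bottle in the frame of basket between -0.1 and -0.005 m and x of wash_bottle in the frame of basket between 0.006 and 0.05 m and y of wash_bottle in the frame of basket between -0.1 and -0.005 m); the robot touches nothing.
It fails at once if the culture dish is tipped by more than 0.6 rad (angle between culture_dish's own z axis and vertical above 0.6 rad).
It fails at once if the amber bottle is tipped by more than 0.6 rad (angle between amber_bottle's own z axis and vertical above 0.6 rad).
It fails at once if the wash bottle is tipped by more than 0.6 rad (angle between wash_bottle's own z axis and vertical above 0.6 rad).
It fails at once if the beaker is pushed more than 30 mm (distance of beaker from where it was at the start of the episode above 0.03 m).
It fails at once if the timer is pushed more than 30 mm (distance of timer from where it was at the start of the episode above 0.03 m).
It also fails if it takes over 141 s, if anything falls off the work surface, if the arm or the gripper's body presses on something with over 40 N, if the wrist force passes 120 N, or if a joint passes its speed limit or range.

ROBOT

A 6-joint arm with a two-finger parallel gripper is mounted at the origin on a cart in front of the work surface, level with it; the furniture and walls round the work are solid. World frame = base frame: x ahead of the robot, y to its left, z up, the work surface at z = 0. Lengths are in m, angles in rad, forces in N, time in s.
With the tool pointing down it reaches from about 0.25 to 0.725 m from the base axis. Payload 4 kg.
Tool frame: the origin (TCP) lies on the centre line of the jaws, within the pads' length; the fingertips stand ahead of it and the grasp point (between the pads) lies 11 mm behind it (bot.tip_extent is the z of the fingertips in the tool frame, in m); z points along the fingers, y is the direction in which the jaws open and shut (so a half turn about z gives the same grasp; the last joint's range is limited). The gripper opens to 85 mm and grips with 20 to 120 N. Pads are 22 mm wide; open, the fingers measure 114 mm over their backs; the gripper's body (76 mm by 85 mm) begins 54 mm behind the grasp point. The pads swing forward as they close: fully open they stand 13 mm farther back than shut.
Start: joints at [1.322, 0.241, 0.005, 1.335, 0, 1.571], TCP at [0.123, 0.485, 0.239] pointing down, gripper open.
Joint ranges: [-2.72, 2.72], [-1.05, 1.87], [-1.09, 1.28], [-1.99, 2.15], [-1.42, 1.44], [-3.14, 3.14]. Speed limits (rad/s): [2.79, 2.79, 3.14, 3.14, 3.14, 3.14].

INTERFACE

Orientations are given as a unit quaternion [x, y, z, w].
In Python, from workcell import bot gives the robot as it stands.
- The arm moves only by the shell command python3 -m jog 'ROWS'. ROWS is JSON, a list that holds one entry, the list of rows, each a list of 7 numbers: the shift along the world's x, y, z in m, then the turn, a rotation vector about the world's x, y, z in degrees, then the closure in counts, from 0 (fully open) to 255 (shut). In form: [[[tx, ty, tz, ax, ay, az, fingers], ...]]. A call has 1 to 10 rows; each row is the pose to reach, as a shift and turn from the pose commanded when the call began; what a row does not reach only later rows make up. A row lasts 1/12 s, in which the tool goes at most 41.7 mm and 7.16 degrees, less where a joint would pass 70% of its speed; a pose out of reach is approached as far as the arm can. A call with a gripper value outside its range is refused whole. The fingers move at their own pace and stop on an object; the grip force is fixed at half the most. Time passes only in rows, so rows that repeat a pose let the fingers close. It gives the time, the measured TCP pose, the force and the opening at its end, in the units of the state.
- bot.get_obs(): the state, without advancing time (a new reading comes with each control period).
- bot.camera(name): name is "side" or "top" or "wrist"; returns the picture (420x560x3 uint8, blue, green, red); there is no depth.
- bot.camera_model(name): a dict with "K" (3x3 intrinsics, pixels), "T" (4x4, takes a point from camera to world coordinates). Camera axes: x right, y down, z forward; pixel columns grow to the right and rows downward; lengths in m; the calibration is good to about 2 mm. A picture is of the moment at which its call begins: read the wrist's pose just before it. camera_model takes no time and is no camera call; for the wrist camera it gives the pose at the moment of the call.
- bot.job_done(): hands the job in, once; it reports no verdict.
The state is a dict: "clock": time; "joint_pos": joint angles; "joint_vel": joint speeds; "tau": joint torques, N m; "eef_pos": TCP position; "tool_rot": TCP orientation; "ft_force": force on the tool from outside, world axes, zero at the start; "ft_torque": the same for the moment, N m; "grip_width": finger opening in m.
Only numpy, scipy, OpenCV 4.12 (cv2) and the standard library are available. Lean on these libraries where they do the work, as an engineer would, in place of code of your own. Each camera call takes 0.05 s, during which the arm holds its last target. There are 200 camera calls.

## Working session

There is one attempt and no reset: what is moved stays moved. The work goes in short steps, Python scripts to look and compute and a shell command to move; the robot and the scene stay as the last step left them, time stands still between calls to the robot, and variables do not carry over. Pictures are saved under pics/ and viewed, about 12 in all and at most 16, crops included, and the job is handed in when it is done.

```bash
mkdir -p pics; ls
python3 - <<'E'
from workcell import bot
import cv2,numpy as np
print(bot.get_obs(), bot.tip_extent)
for n in("top","side"):
    cv2.imwrite(f"pics/{n}0.png",bot.camera(n)); m=bot.camera_model(n); print(n,np.round(m["K"],1).tolist(),np.round(m["T"],3).tolist())
E
```

```text
pics
{'clock': 0.0, 'joint_pos': array([ 1.32200205e+00,  2.41449814e-01,  3.70705890e-03,  1.33515928e+00,
       -2.40939295e-05,  1.57081955e+00]), 'joint_vel': array([-0.00053982,  0.00072684,  0.00070797, -0.0001009 , -0.0008278 ,
        0.0002838 ]), 'tau': array([-1.25296236e-03, -3.72313607e+01,  2.52410227e+01,  1.68492511e-02,
        3.37862934e-05,  7.83616116e-06]), 'eef_pos': array([0.12297499, 0.48401408, 0.23838796]), 'tool_rot': array([ 1.24087997e-01,  9.92270659e-01, -1.04621236e-03, -1.18668231e-04]), 'ft_force': array([0.28335697, 0.45689731, 0.39204708]), 'ft_torque': array([ 0.02190006, -0.02248211, -0.05786658]), 'grip_width': 0.08559732312366702} 0.008
top [[432.2, 0.0, 281.7], [0.0, 432.2, 214.3], [0.0, 0.0, 1.0]] [[0.001, -0.987, 0.16, 0.345], [-1.0, -0.005, -0.03, 0.019], [0.03, -0.16, -0.987, 1.216], [0.0, 0.0, 0.0, 1.0]]
side [[392.0, 0.0, 286.0], [0.0, 392.0, 207.1], [0.0, 0.0, 1.0]] [[0.974, -0.112, 0.196, 0.294], [-0.225, -0.543, 0.809, -0.976], [0.016, -0.832, -0.554, 0.726], [0.0, 0.0, 0.0, 1.0]]
```

View pics/top0.png

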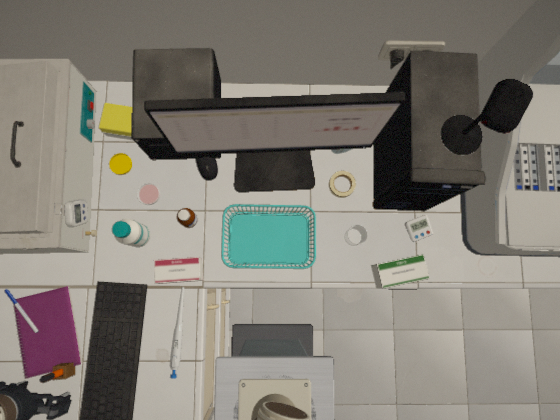

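View pics/side0.png

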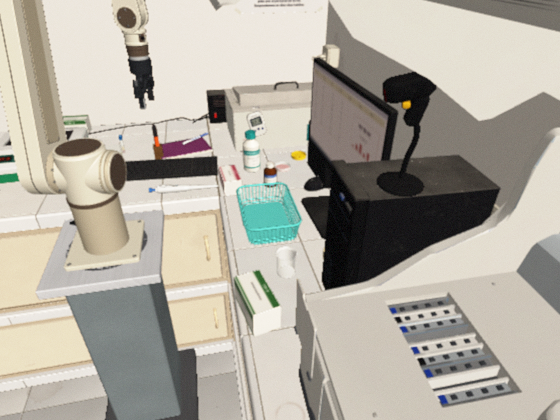

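Top view: basket (268,237), large green-banded carton (403,270), small crimson carton (178,268), pink dish (149,193), amber bottle (187,217), wash bottle (130,232), beaker (356,235), timer (419,228). Look-alikes: the yellow dish (120,163) is left alone, and so is the second timer on the box (77,212). I'll check the choice in one close crop.

```bash
cat > h.py <<'E'
from workcell import bot
import cv2,numpy as np
def ray(n,u,v,z,m=None):
    m=m or bot.camera_model(n); T=m["T"]; d=T[:3,:3]@np.linalg.solve(m["K"],[u,v,1.]); o=T[:3,3]
    return o+d*(z-o[2])/d[2]
def proj(n,P,m=None):
    m=m or bot.camera_model(n); T=m["T"]; p=(np.atleast_2d(P)-T[:3,3])@T[:3,:3]; q=p@np.asarray(m["K"]).T
    return q[:,:2]/q[:,2:]
E
python3 - <<'E'
import cv2
im=cv2.imread("pics/top0.png")
a=cv2.resize(im[140:290,95:205],None,fx=3.6,fy=3.6,interpolation=cv2.INTER_CUBIC)
b=cv2.resize(im[140:290,340:450],None,fx=3.6,fy=3.6,interpolation=cv2.INTER_CUBIC)
cv2.imwrite("pics/crop1.png",cv2.hconcat([a,b]))
E
```

```text
(no output)
```

View pics/crop1.png

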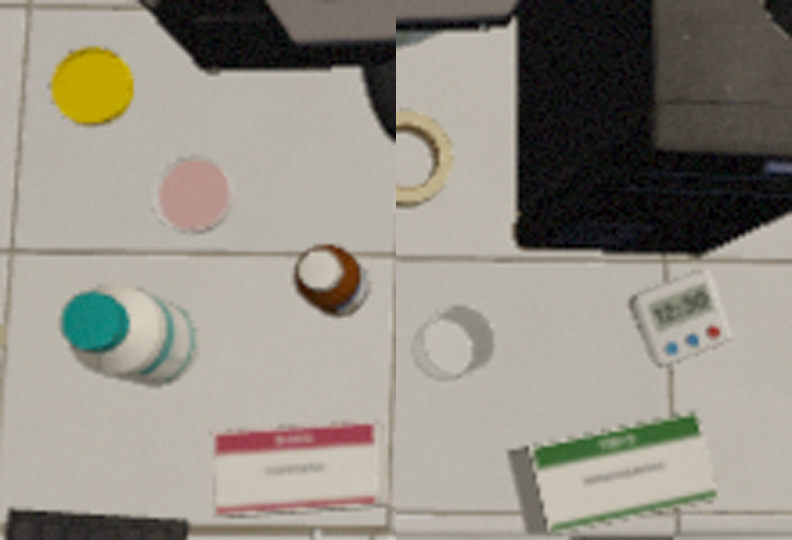

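The crop confirms the choice: pink dish at crop (195,194), amber cap (321,270), teal wash cap (95,321). The carton tops are crimson at left and green at right.

Run:
```python
from h import *
np.set_printoptions(precision=4,suppress=True)
A=lambda x,y:(x/3.6+95-.4,y/3.6+140-.4); B=lambda x,y:((x-396)/3.6+340-.4,y/3.6+140-.4)
for nm,z,pts in [("small",.055,[A(215,434),A(374,425),A(376,500),A(217,513)]),("large",.07,[B(535,446),B(697,414),B(716,494),B(552,529)])]:
    P=np.array([ray("top",*p,z) for p in pts]); e=P[1]-P[0]+P[2]-P[3]
    print(nm,P.mean(0),"yaw of length",np.degrees(np.arctan2(e[1],e[0])),[np.linalg.norm(P[i]-P[i-1]).round(4) for i in range(4)])
for nm,z,p in[("wash",.153,A(95,321)),("amber",.09,A(321,270)),("dish",.015,A(195,194)),("beaker",.0,B(455,343)),("timer",.02,B(682,317))]: print(nm,ray("top",*p,z))
im=cv2.imread("pics/top0.png"); hs=cv2.cvtColor(im,cv2.COLOR_BGR2HSV)
m=cv2.inRange(hs,(80,90,60),(98,255,255)); m[:,:205]=0;m[:,330:]=0;m[:195]=0;m[285:]=0
pts=cv2.findNonZero(m)[:,0,:]; W=np.array([ray("top",*map(float,p),.067)[:2] for p in pts],np.float32)
r=cv2.minAreaRect(W); print("basket",r, W.min(0),W.max(0))
```

```text
small [0.3837 0.262  0.055 ] yaw of length -85.95053133261297 [np.float64(0.0577), np.float64(0.1165), np.float64(0.055), np.float64(0.1157)]
large [ 0.3822 -0.3384  0.07  ] yaw of length -78.59435571858367 [np.float64(0.0613), np.float64(0.1243), np.float64(0.0598), np.float64(0.1253)]
wash [0.4794 0.3811 0.153 ]
amber [0.5255 0.2419 0.09  ]
dish [0.5971 0.3568 0.015 ]
beaker [ 0.4842 -0.229   0.    ]
timer [ 0.5031 -0.4042  0.02  ]Traceback (most recent call last):
  File "<stdin>", line 10, in <module>
  File "h.py", line 4, in ray
    m=m or bot.camera_model(n); T=m["T"]; d=T[:3,:3]@np.linalg.solve(m["K"],[u,v,1.]); o=T[:3,3]
           ~~~~~~~~~~~~~~~~^^^
ValueError: time passes only in moves, steps and waits
```

Run:
```python
from h import *
np.set_printoptions(precision=4,suppress=True)
M=bot.camera_model("top")
im=cv2.imread("pics/top0.png"); hs=cv2.cvtColor(im,cv2.COLOR_BGR2HSV)
m=cv2.inRange(hs,(80,90,60),(98,255,255)); m[:,:205]=0;m[:,330:]=0;m[:195]=0;m[285:]=0
h=cv2.convexHull(cv2.findNonZero(m))[:,0,:]; W=np.array([ray("top",*map(float,p),.067,M)[:2] for p in h],np.float32)
print("basket",cv2.minAreaRect(W), W.min(0),W.max(0))
print(bot.get_obs()["eef_pos"],bot.get_obs()["clock"])
```

```text
basket ((0.47366780042648315, 0.01915229856967926), (0.24825948476791382, 0.16875937581062317), 89.44278717041016) [ 0.3902 -0.1055] [0.5589 0.1433]
[0.123  0.4841 0.2385] 0.1
```

```bash
R='[0.2,-0.4,0.03,0,0,-64,0]'; python3 -m jog '[[[0.2,-0.4,0.03,0,0,-64,0],[0.2,-0.4,0.03,0,0,-64,0],[0.2,-0.4,0.03,0,0,-64,0],[0.2,-0.4,0.03,0,0,-64,0],[0.2,-0.4,0.03,0,0,-64,0],[0.2,-0.4,0.03,0,0,-64,0],[0.2,-0.4,0.03,0,0,-64,0],[0.2,-0.4,0.03,0,0,-64,0],[0.2,-0.4,0.03,0,0,-64,0],[0.2,-0.4,0.03,0,0,-64,0]]]'
python3 -m jog '[[[0.06,-0.42,0,0,0,0,0],[0.06,-0.42,0,0,0,0,0],[0.06,-0.42,0,0,0,0,0],[0.06,-0.42,0,0,0,0,0],[0.06,-0.42,0,0,0,0,0],[0.06,-0.42,0,0,0,0,0],[0.06,-0.42,0,0,0,0,0],[0.06,-0.42,0,0,0,0,0],[0.06,-0.42,0,0,0,0,0],[0.06,-0.42,0,0,0,0,0]]]'
```

```text
clock: 0.93
eef_pos: [0.3091, 0.1108, 0.2673]
tool_rot: [0.632, 0.775, 0.0, 0.0]
ft_force: [0.6, 0.5, 0.4]
grip_width: 0.0858
clock: 1.77
eef_pos: [0.3674, -0.3018, 0.2668]
tool_rot: [0.631, 0.775, 0.0, -0.0]
ft_force: [1.6, 0.5, 0.4]
grip_width: 0.0856
```

```bash
python3 -m jog '[[[0.012,-0.02,-0.03,0,0,0,0],[0.012,-0.02,-0.03,0,0,0,0],[0.012,-0.02,-0.03,0,0,0,0],[0.012,-0.02,-0.03,0,0,0,0]]]'
python3 - <<'E'
from h import *
m=bot.camera_model("wrist"); im=bot.camera("wrist"); print(bot.get_obs()["eef_pos"])
cv2.imwrite("pics/w1.png",im); np.savez("w1.npz",K=m["K"],T=m["T"]); print(m["T"].round(3))
E
```

```text
clock: 2.1
eef_pos: [0.3794, -0.3191, 0.2368]
tool_rot: [0.631, 0.776, 0.0, -0.001]
ft_force: [0.6, 0.7, -0.4]
grip_width: 0.0855
[ 0.37980543 -0.31896398  0.23765646]
[[ 0.979  0.197  0.053  0.365]
 [ 0.204 -0.943 -0.264 -0.251]
 [-0.002  0.269 -0.963  0.371]
 [ 0.     0.     0.     1.   ]]
```

View pics/w1.png

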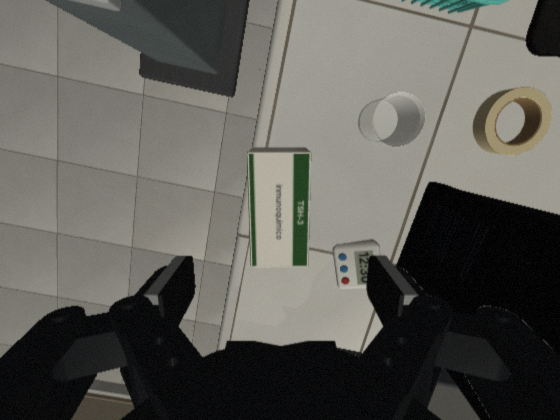

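Wrist view: the carton top has corners at about (248,153), (310,152), (307,267) and (250,267).

Run:
```python
from h import *
d=np.load("w1.npz"); M={"K":d["K"],"T":d["T"]}
P=np.array([ray("w",*p,.07,M) for p in [(248,153),(310,152),(308,267),(250,267)]])
e=P[3]-P[0]+P[2]-P[1]; w=P[1]-P[0]+P[2]-P[3]
print(P.round(3),P.mean(0),np.degrees(np.arctan2(e[1],e[0])),np.degrees(np.arctan2(w[1],w[0])),[np.linalg.norm(P[i]-P[i-1]).round(4) for i in range(4)])
```

```text
[[ 0.337 -0.282  0.07 ]
 [ 0.399 -0.268  0.07 ]
 [ 0.427 -0.394  0.07 ]
 [ 0.362 -0.408  0.07 ]] [ 0.38109645 -0.33808591  0.07      ] -78.31827756794132 12.24123867334907 [np.float64(0.1282), np.float64(0.0634), np.float64(0.1291), np.float64(0.0662)]
```

```bash
python3 -m jog '[[[0.002,-0.019,-0.1,0,0,0,0],[0.002,-0.019,-0.1,0,0,0,0],[0.002,-0.019,-0.1,0,0,0,0],[0.002,-0.019,-0.195,0,0,0,0],[0.002,-0.019,-0.195,0,0,0,0],[0.002,-0.019,-0.195,0,0,0,0],[0.002,-0.019,-0.195,0,0,0,0],[0.002,-0.019,-0.195,0,0,0,0]]]'
python3 -m jog '[[[0,0,0,0,0,0,255],[0,0,0,0,0,0,255],[0,0,0,0,0,0,255],[0,0,0,0,0,0,255],[0,0,0,0,0,0,255],[0,0,0,0,0,0,255],[0,0,0,0,0,0,255],[0,0,0,0,0,0,255]]]'
python3 -m jog '[[[0,0,0.03,0,0,0,255],[0,0,0.06,0,0,0,255],[0,0,0.1,0,0,0,255],[0,0,0.14,0,0,0,255],[0,0,0.16,0,0,0,255],[0,0,0.16,0,0,0,255],[0,0,0.16,0,0,0,255]]]'; python3 -c "
from workcell import bot; print(bot.tip_extent)"
```

```text
clock: 2.82
eef_pos: [0.3825, -0.3381, 0.0432]
tool_rot: [0.63, 0.776, 0.0, 0.0]
ft_force: [0.0, -0.3, 0.7]
grip_width: 0.0855
clock: 3.48
eef_pos: [0.3838, -0.3401, 0.0452]
tool_rot: [0.631, 0.776, -0.0, 0.003]
ft_force: [1.0, 1.0, 5.8]
grip_width: 0.065
clock: 4.07
eef_pos: [0.3828, -0.3394, 0.2042]
tool_rot: [0.631, 0.776, -0.0, 0.002]
ft_force: [-0.2, -0.7, -3.8]
grip_width: 0.0651
0.008
```

```bash
python3 -m jog '[[[0.091,0.413,0.0,0,0,78,255],[0.091,0.413,0.0,0,0,78,255],[0.091,0.413,0.0,0,0,78,255],[0.091,0.413,0.0,0,0,78,255],[0.091,0.413,0.0,0,0,78,255],[0.091,0.413,0.0,0,0,78,255],[0.091,0.413,0.0,0,0,78,255],[0.091,0.413,0.0,0,0,78,255],[0.091,0.413,0.0,0,0,78,255],[0.091,0.413,0.0,0,0,78,255]]]'
python3 -m jog '[[[0,0.011,-0.05,0,0,6.5,255],[0,0.011,-0.05,0,0,6.5,255],[0,0.011,-0.05,0,0,6.5,255],[0,0.011,-0.05,0,0,6.5,255]]]'
python3 - <<'E'
from h import *
m=bot.camera_model("wrist"); im=bot.camera("wrist"); o=bot.get_obs();print(o["eef_pos"],o["tool_rot"],o["joint_pos"])
np.savez("w2.npz",K=m["K"],T=m["T"]); cv2.imwrite("pics/w2.png",im)
t=bot.camera("top")[180:290,190:340]; cv2.imwrite("pics/t2.png",cv2.resize(t,None,fx=4,fy=4,interpolation=cv2.INTER_CUBIC))
E
```

```text
clock: 4.9
eef_pos: [0.4699, 0.07, 0.1999]
tool_rot: [0.055, 0.998, -0.001, -0.002]
ft_force: [1.2, -0.7, -3.0]
grip_width: 0.0648
clock: 5.23
eef_pos: [0.4698, 0.0786, 0.1506]
tool_rot: [0.002, 1.0, -0.001, -0.002]
ft_force: [0.2, -0.1, -2.2]
grip_width: 0.0649
[0.47119439 0.078344   0.1520482 ] [ 2.33531123e-03  9.99996980e-01 -2.96051191e-04 -7.05712519e-04] [ 1.64975400e-01  2.56388424e-01 -2.10211440e-01  1.10568678e+00
 -3.48787943e-04  1.69646288e-01]
```

View pics/w2.png

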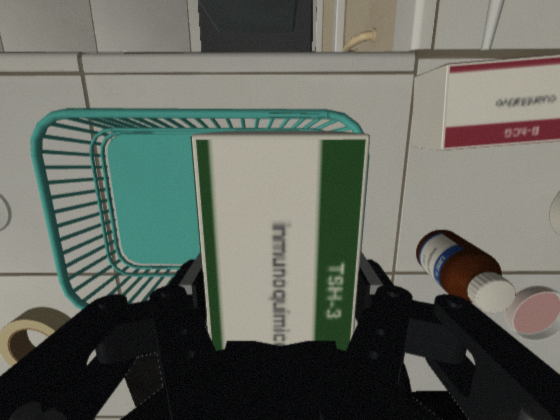

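Run:
```python
from h import *
d=np.load("w2.npz"); M={"K":d["K"],"T":d["T"]}
for nm,z,p in [("cart edgeL",.1765,(194,136)),("cart edgeR",.1765,(368,136)),("rim near",.068,(150,109)),("rim near2",.068,(300,109)),("rim right",.068,(34,150)),("rim right far",.068,(68,300)),("floor near",.003,(150,132)),("floor right",.003,(107,190))]: print(nm,ray("w",*p,z,M).round(4))
```

```text
cart edgeL [0.4037 0.0483 0.1765]
cart edgeR [0.404  0.1116 0.1765]
rim near [ 0.3873 -0.0128  0.068 ]
rim near2 [0.3877 0.0936 0.068 ]
rim right [ 0.4156 -0.1017  0.068 ]
rim right far [ 0.5409 -0.1015  0.068 ]
floor near [ 0.4036 -0.0431  0.003 ]
floor right [ 0.459  -0.0926  0.003 ]
```

View pics/t2.png

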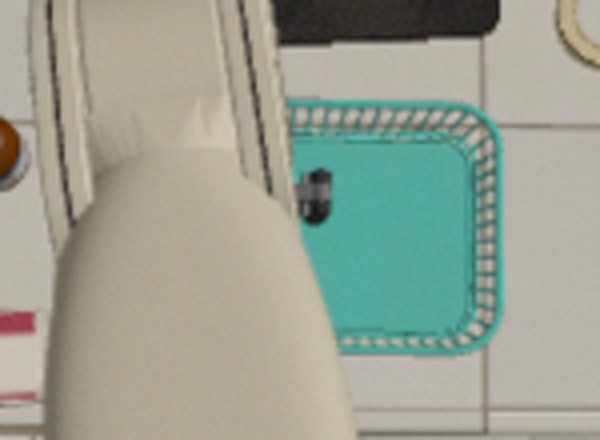

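```bash
python3 -m jog '[[[0.004,-0.006,-0.02,0,0,0,255],[0.004,-0.006,-0.04,0,0,0,255],[0.004,-0.006,-0.06,0,0,0,255],[0.004,-0.006,-0.075,0,0,0,255],[0.004,-0.006,-0.085,0,0,0,255],[0.004,-0.006,-0.092,0,0,0,255],[0.004,-0.006,-0.092,0,0,0,255],[0.004,-0.006,-0.092,0,0,0,255]]]'
python3 -m jog '[[[0,0,-0.004,0,0,0,255],[0,0,-0.008,0,0,0,255],[0,0,-0.008,0,0,0,255],[0,0,-0.008,0,0,0,255]]]'
```

```text
clock: 6.0
eef_pos: [0.4765, 0.0726, 0.0611]
tool_rot: [0.002, 1.0, 0.0, 0.001]
ft_force: [-0.3, 0.5, -2.5]
grip_width: 0.0651
clock: 6.33
eef_pos: [0.4756, 0.0732, 0.0523]
tool_rot: [0.001, 1.0, -0.0, -0.0]
ft_force: [-0.4, 0.5, -2.8]
grip_width: 0.065
```

```bash
python3 -m jog '[[[0,0,-0.002,0,0,0,255],[0,0,-0.004,0,0,0,255],[0,0,-0.005,0,0,0,255],[0,0,-0.005,0,0,0,255],[0,0,-0.005,0,0,0,255]]]'
```

```text
clock: 6.75
eef_pos: [0.4759, 0.0733, 0.0482]
tool_rot: [0.001, 1.0, 0.0, 0.001]
ft_force: [-2.2, -0.6, 4.6]
grip_width: 0.065
```

```bash
python3 -m jog '[[[0,0,0,0,0,0,32],[0,0,0,0,0,0,32],[0,0,0,0,0,0,32],[0,0,0,0,0,0,32],[0,0,0.02,0,0,0,32],[0,0,0.06,0,0,0,32],[0,0,0.1,0,0,0,32],[0,0,0.14,0,0,0,32],[0,0,0.17,0,0,0,0],[0,0,0.17,0,0,0,0]]]'
python3 -m jog '[[[-0.07,0.17,0.03,0,0,-60,0],[-0.07,0.17,0.03,0,0,-60,0],[-0.07,0.17,0.03,0,0,-60,0],[-0.07,0.17,0.03,0,0,-60,0],[-0.07,0.17,0.03,0,0,-60,0],[-0.07,0.17,0.03,0,0,-60,0],[-0.07,0.17,0.03,0,0,-60,0],[-0.07,0.17,0.03,0,0,-60,0],[-0.07,0.17,0.03,0,0,-60,0],[-0.07,0.17,0.03,0,0,-60,0]]]'
python3 -m jog '[[[-0.02,0,-0.02,0,0,-26,0],[-0.02,0,-0.02,0,0,-26,0],[-0.02,0,-0.02,0,0,-26,0],[-0.02,0,-0.02,0,0,-26,0],[-0.02,0,-0.02,0,0,-26,0],[-0.02,0,-0.02,0,0,-26,0]]]'
python3 - <<'E'
from h import *
m=bot.camera_model("wrist"); im=bot.camera("wrist"); o=bot.get_obs();print(o["eef_pos"],o["tool_rot"],o["joint_pos"])
np.savez("w3.npz",K=m["K"],T=m["T"])
t=cv2.resize(bot.camera("top")[180:285,90:340],None,fx=2.24,fy=2.24,interpolation=cv2.INTER_CUBIC)
cv2.imwrite("pics/w3.png",cv2.vconcat([cv2.resize(im,(453,340)) if 0 else im[:360],t[:235]]))
E
```

```text
clock: 7.58
eef_pos: [0.4797, 0.0738, 0.2243]
tool_rot: [0.001, 1.0, 0.001, 0.007]
ft_force: [0.6, 0.7, 0.9]
grip_width: 0.0856
clock: 8.42
eef_pos: [0.4053, 0.2433, 0.2465]
tool_rot: [0.502, 0.865, -0.0, -0.0]
ft_force: [-0.1, -0.4, -0.1]
grip_width: 0.0855
clock: 8.92
eef_pos: [0.3856, 0.2431, 0.2269]
tool_rot: [0.681, 0.732, -0.0, -0.0]
ft_force: [-0.2, -0.4, 0.8]
grip_width: 0.0859
[0.38566344 0.24311467 0.2269988 ] [ 6.81665983e-01  7.31663498e-01 -1.08558766e-04 -3.67671374e-05] [ 5.62448878e-01  1.59852936e-01 -1.28971228e-01  1.28220086e+00
  1.56325596e-05  2.06252330e+00]
```

View pics/w3.png

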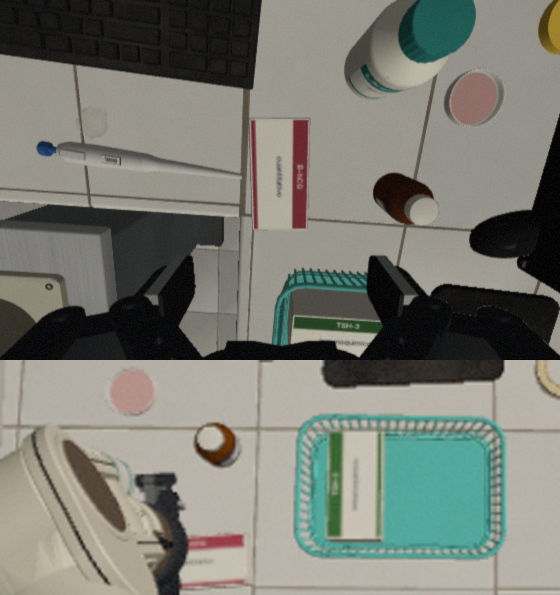

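The large carton stands flat in the basket's left half (crop corners about (328,432) to (382,540)). The small carton's top is at wrist pixels (251,119), (309,118), (307,228), (255,229).

Run:
```python
from h import *
d=np.load("w3.npz"); M={"K":d["K"],"T":d["T"]}
P=np.array([ray("w",*p,.055,M) for p in [(251,119),(309,118),(307,228),(254,229)]])
def rep(P):
    e=P[3]-P[0]+P[2]-P[1]; w=P[1]-P[0]+P[2]-P[3]
    print(P.mean(0).round(4),np.degrees(np.arctan2(e[1],e[0])),np.degrees(np.arctan2(w[1],w[0])),[np.linalg.norm(P[i]-P[i-1]).round(4) for i in range(4)])
rep(P)
C=lambda x,y:(x/2.24+90-.3,(y-360)/2.24+180-.3); T=bot.camera_model("top")
rep(np.array([ray("top",*C(*p),.073,T) for p in [(328,431),(384,432),(383,541),(327,538)]]))
for n,z,p in [("amber",.09,(423,208)),("wash",.153,(436,27)),("dish",.0145,(474,97))]: print(n,ray("w",*p,z,M).round(4))
```

```text
[0.3833 0.2626 0.055 ] -85.65920607301184 5.154683789687317 [np.float64(0.1175), np.float64(0.0584), np.float64(0.1172), np.float64(0.0592)]
[0.473  0.0729 0.073 ] -179.7921995827382 -91.81360192049408 [np.float64(0.1273), np.float64(0.0668), np.float64(0.1298), np.float64(0.0657)]
amber [0.5232 0.2474 0.09  ]
wash [0.474  0.3806 0.153 ]
dish [0.5934 0.3605 0.0145]
```

```bash
python3 -m jog '[[[-0.002,0.019,-0.1,0,0,0.5,0],[-0.002,0.019,-0.1,0,0,0.5,0],[-0.002,0.019,-0.1,0,0,0.5,0],[-0.002,0.019,-0.192,0,0,0.5,0],[-0.002,0.019,-0.192,0,0,0.5,0],[-0.002,0.019,-0.192,0,0,0.5,0],[-0.002,0.019,-0.192,0,0,0.5,0],[-0.002,0.019,-0.192,0,0,0.5,0]]]'
python3 -m jog '[[[0,0,0,0,0,0,255],[0,0,0,0,0,0,255],[0,0,0,0,0,0,255],[0,0,0,0,0,0,255],[0,0,0,0,0,0,255],[0,0,0,0,0,0,255],[0,0,0,0,0,0,255],[0,0,0,0,0,0,255]]]'
python3 -m jog '[[[0,0,0.03,0,0,0,255],[0,0,0.06,0,0,0,255],[0,0,0.1,0,0,0,255],[0,0,0.14,0,0,0,255],[0,0,0.16,0,0,0,255],[0,0,0.18,0,0,0,255],[0,0,0.18,0,0,0,255],[0,0,0.18,0,0,0,255]]]'
```

```text
clock: 9.68
eef_pos: [0.3841, 0.2624, 0.0359]
tool_rot: [0.679, 0.734, -0.0, -0.0]
ft_force: [0.0, 1.6, 1.0]
grip_width: 0.0857
clock: 10.35
eef_pos: [0.3856, 0.2635, 0.0379]
tool_rot: [0.68, 0.734, 0.003, 0.001]
ft_force: [0.1, -1.2, 6.6]
grip_width: 0.0611
clock: 11.02
eef_pos: [0.3844, 0.2627, 0.2168]
tool_rot: [0.68, 0.734, 0.002, 0.0]
ft_force: [-0.1, 0.6, -2.3]
grip_width: 0.0606
```

```bash
python3 -m jog '[[[0.089,-0.19,0,0,0,85.5,255],[0.089,-0.19,0,0,0,85.5,255],[0.089,-0.19,0,0,0,85.5,255],[0.089,-0.19,0,0,0,85.5,255],[0.089,-0.19,0,0,0,85.5,255],[0.089,-0.19,0,0,0,85.5,255],[0.089,-0.19,0,0,0,85.5,255],[0.089,-0.19,0,0,0,85.5,255],[0.089,-0.19,0,0,0,85.5,255],[0.089,-0.19,0,0,0,85.5,255]]]'
python3 -m jog '[[[0,0,-0.05,0,0,14,255],[0,0,-0.05,0,0,14,255],[0,0,-0.05,0,0,14,255],[0,0,-0.05,0,0,14,255],[0,0,-0.05,0,0,14,255]]]'
python3 - <<'E'
from h import *
m=bot.camera_model("wrist"); im=bot.camera("wrist"); o=bot.get_obs();print(o["eef_pos"],o["tool_rot"],o["joint_pos"])
np.savez("w4.npz",K=m["K"],T=m["T"]); cv2.imwrite("pics/w4.png",im)
E
```

```text
clock: 11.85
eef_pos: [0.4714, 0.0715, 0.213]
tool_rot: [0.167, 0.986, -0.001, -0.002]
ft_force: [0.3, -0.0, -2.7]
grip_width: 0.0607
clock: 12.27
eef_pos: [0.4729, 0.0722, 0.1654]
tool_rot: [0.049, 0.999, 0.0, 0.0]
ft_force: [0.1, -0.9, -2.1]
grip_width: 0.0609
[0.47332809 0.07232044 0.16591261] [4.90432387e-02 9.98796348e-01 1.51067472e-04 7.69721035e-04] [ 1.51625419e-01  2.44410318e-01 -1.87360302e-01  1.13745693e+00
 -1.08074362e-05  2.49751281e-01]
```

View pics/w4.png

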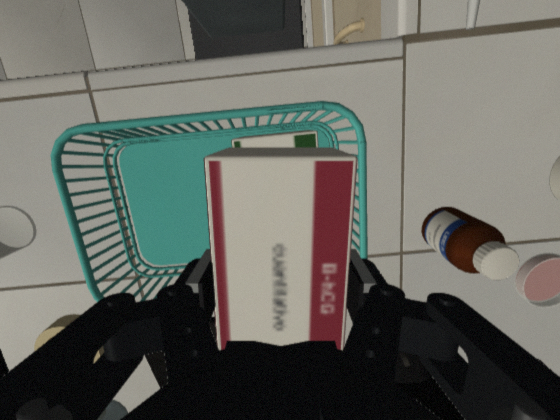

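Run:
```python
from h import *
d=np.load("w4.npz"); M={"K":d["K"],"T":d["T"]}
for nm,z,p in [("s L",.183,(208,160)),("s R",.183,(357,160)),("L R",.073,(317,132)),("L L",.073,(233,140))]: print(nm,ray("w",*p,z,M).round(4))
```

```text
s L [0.4137 0.0499 0.183 ]
s R [0.4196 0.1091 0.183 ]
L R [0.4101 0.1071 0.073 ]
L L [0.4097 0.0431 0.073 ]
```

```bash
python3 -m jog '[[[-0.002,0.001,-0.01,0,0,5.6,255],[-0.002,0.001,-0.025,0,0,5.6,255],[-0.002,0.001,-0.035,0,0,5.6,255],[-0.002,0.001,-0.042,0,0,5.6,255],[-0.002,0.001,-0.046,0,0,5.6,255],[-0.002,0.001,-0.048,0,0,5.6,255],[-0.002,0.001,-0.049,0,0,5.6,255],[-0.002,0.001,-0.049,0,0,5.6,255]]]'
python3 -m jog '[[[0,0,-0.002,0,0,0,255],[0,0,-0.004,0,0,0,255],[0,0,-0.004,0,0,0,255],[0,0,-0.004,0,0,0,255]]]'
```

```text
clock: 12.98
eef_pos: [0.471, 0.0733, 0.1166]
tool_rot: [-0.001, 1.0, 0.0, 0.0]
ft_force: [-0.7, 0.3, -1.7]
grip_width: 0.0605
clock: 13.32
eef_pos: [0.4706, 0.0732, 0.1122]
tool_rot: [-0.001, 1.0, 0.0, -0.0]
ft_force: [-0.8, -0.5, -1.9]
grip_width: 0.0607
```

```bash
python3 -m jog '[[[0.001,0,-0.001,0,0,0,255],[0.001,0,-0.002,0,0,0,255],[0.001,0,-0.003,0,0,0,255],[0.001,0,-0.003,0,0,0,255]]]'
```

```text
clock: 13.65
eef_pos: [0.472, 0.0732, 0.1109]
tool_rot: [-0.001, 1.0, 0.0, 0.001]
ft_force: [-2.7, -1.7, 9.4]
grip_width: 0.0608
```

```bash
python3 -m jog '[[[0,0,0,0,0,0,0],[0,0,0,0,0,0,0],[0,0,0,0,0,0,0],[0,0,0,0,0,0,0],[0,0,0.03,0,0,0,0],[0,0,0.07,0,0,0,0],[0,0,0.11,0,0,0,0],[0,0,0.15,0,0,0,0],[0,0,0.18,0,0,0,0],[0,0,0.18,0,0,0,0]]]'
python3 -m jog '[[[0,0.25,0,0,0,0,0],[0,0.25,0,0,0,0,0],[0,0.25,0,0,0,0,0],[0,0.25,0,0,0,0,0],[0,0.25,0,0,0,0,0],[0,0.25,0,0,0,0,0],[0,0.25,0,0,0,0,0],[0,0.25,0,0,0,0,0]]]'
cat > seg.py <<'E'
import sys
from h import *
m=bot.camera_model("wrist"); im=bot.camera("wrist"); t=bot.camera("top"); o=bot.get_obs();print(o["eef_pos"],o["tool_rot"])
n=sys.argv[1]; cv2.imwrite(f"pics/{n}.png",im); cv2.imwrite(f"pics/{n}t.png",t); np.savez(n+".npz",K=m["K"],T=m["T"])
E
python3 seg.py w5
python3 - <<'E'
from h import *
d=np.load("w5.npz"); M={"K":d["K"],"T":d["T"]}
hs=cv2.cvtColor(cv2.imread("pics/w5.png"),cv2.COLOR_BGR2HSV)
n,l,s,c=cv2.connectedComponentsWithStats(cv2.inRange(hs,(82,110,40),(100,255,255)))
for i in range(1,n):
    if s[i,4]>150: print(s[i],c[i],ray("w",*c[i],.145,M).round(4))
E
```

```text
clock: 14.48
eef_pos: [0.4749, 0.0737, 0.2962]
tool_rot: [-0.001, 1.0, 0.001, 0.006]
ft_force: [1.3, 0.5, 0.9]
grip_width: 0.0858
clock: 15.15
eef_pos: [0.4708, 0.3253, 0.2872]
tool_rot: [-0.003, 1.0, -0.001, -0.001]
ft_force: [0.9, -1.0, -0.7]
grip_width: 0.0854
[0.47130562 0.32280561 0.28828245] [-9.25152947e-04  9.99999107e-01 -6.93993557e-04 -6.69947189e-04]
[   0  114  149  136 3617] [ 86.56953276 151.50677357] [0.4242 0.1438 0.145 ]
[  0 164  14  53 245] [  4.88163265 193.39591837] [0.4649 0.0571 0.145 ]
[ 319  187   43   43 1428] [339.90686275 207.93767507] [0.4776 0.3848 0.145 ]
```

View pics/w5.png

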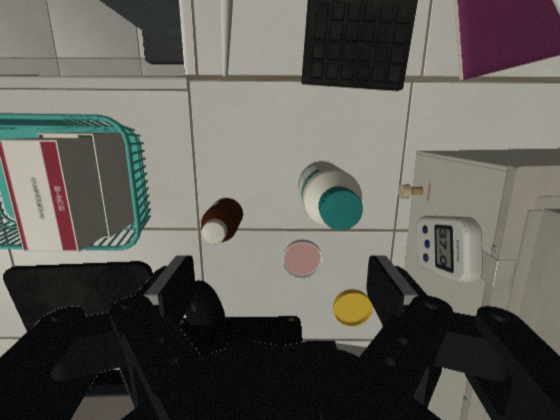

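The wrist view shows the teal wash cap at (341,208), the amber cap at (214,231), the pink dish at (302,258) and the yellow one at (352,307). The stack stands in the basket.

```bash
python3 -m jog '[[[0.007,0.059,0,0,0,0,0],[0.007,0.059,0,0,0,0,0],[0.007,0.059,-0.03,0,0,0,0],[0.007,0.059,-0.06,0,0,0,0],[0.007,0.059,-0.1,0,0,0,0],[0.007,0.059,-0.13,0,0,0,0],[0.007,0.059,-0.15,0,0,0,0],[0.007,0.059,-0.158,0,0,0,0],[0.007,0.059,-0.158,0,0,0,0]]]'
python3 seg.py w6
python3 - <<'E'
import cv2
cv2.imwrite("pics/w6c.png",cv2.hconcat([cv2.resize(cv2.imread("pics/w6.png"),(400,300)),cv2.resize(cv2.imread("pics/w6t.png")[160:280,60:220],(400,300))]))
E
```

```text
clock: 16.0
eef_pos: [0.4779, 0.3796, 0.1291]
tool_rot: [0.0, 1.0, -0.002, -0.002]
ft_force: [0.7, 0.1, 0.6]
grip_width: 0.0852
[0.47969813 0.38171135 0.13268418] [1.88900377e-05 9.99999512e-01 5.86750190e-04 7.94538331e-04]
```

View pics/w6c.png

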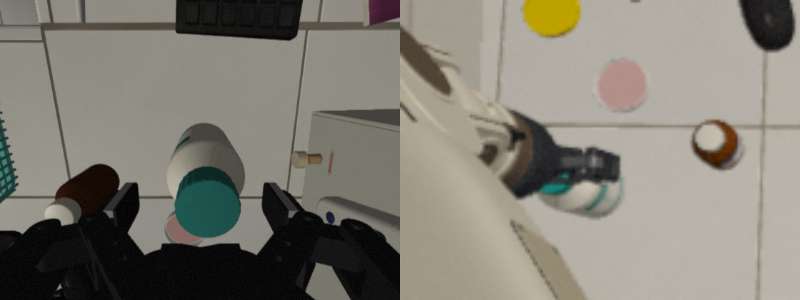

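The cap sits centred between the pads, so I'll close and lift.

```bash
python3 -m jog '[[[0,0,0,0,0,0,255],[0,0,0,0,0,0,255],[0,0,0,0,0,0,255],[0,0,0,0,0,0,255],[0,0,0,0,0,0,255],[0,0,0,0,0,0,255],[0,0,0,0,0,0,255],[0,0,0,0,0,0,255],[0,0,0,0,0,0,255]]]'
python3 -m jog '[[[0,0,0.01,0,0,0,255],[0,0,0.03,0,0,0,255],[0,0,0.06,0,0,0,255],[0,0,0.09,0,0,0,255],[0,0,0.12,0,0,0,255],[0,0,0.15,0,0,0,255],[0,0,0.17,0,0,0,255],[0,0,0.18,0,0,0,255],[0,0,0.18,0,0,0,255],[0,0,0.18,0,0,0,255]]]'; python3 seg.py w7
```

```text
clock: 16.85
eef_pos: [0.4795, 0.3829, 0.1328]
tool_rot: [-0.001, 1.0, 0.001, 0.001]
ft_force: [0.8, 0.4, 5.4]
grip_width: 0.04
clock: 17.68
eef_pos: [0.4784, 0.3822, 0.3109]
tool_rot: [-0.001, 1.0, -0.0, -0.0]
ft_force: [0.7, 0.1, -2.9]
grip_width: 0.0397
[0.47794573 0.38170741 0.30919744] [-7.89777132e-04  9.99997807e-01 -1.20669375e-03 -1.51868525e-03]
```

View pics/w7.png

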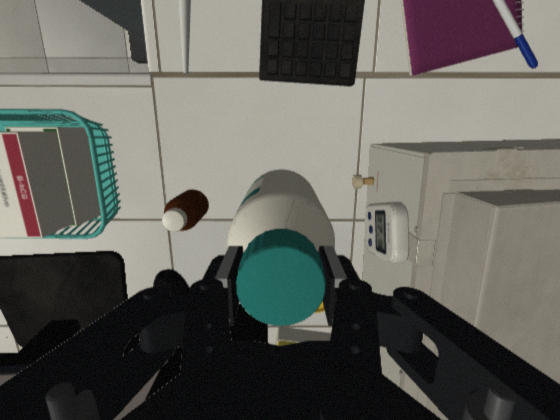

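```bash
python3 -m jog '[[[0,-0.01,0,0,0,0,255],[0,-0.03,0,0,0,0,255],[0,-0.055,0,0,0,0,255],[0,-0.08,0,0,0,0,255],[0,-0.105,0,0,0,0,255],[0,-0.13,0,0,0,0,255],[0,-0.155,0,0,0,0,255],[0,-0.18,0,0,0,0,255],[0,-0.195,0,0,0,0,255],[0,-0.2,0,0,0,0,255]]]'
python3 -m jog '[[[0.003,-0.01,0,0,0,0,255],[0.006,-0.03,0,0,0,0,255],[0.01,-0.055,0,0,0,0,255],[0.013,-0.08,0,0,0,0,255],[0.016,-0.105,0,0,0,0,255],[0.019,-0.13,0,0,0,0,255],[0.022,-0.155,0,0,0,0,255],[0.025,-0.18,0,0,0,0,255],[0.028,-0.2,0,0,0,0,255],[0.028,-0.208,0,0,0,0,255]]]'
python3 -m jog '[[[0,0,0,0,0,0,255],[0,0,-0.02,0,0,0,255],[0,0,-0.04,0,0,0,255],[0,0,-0.06,0,0,0,255],[0,0,-0.07,0,0,0,255],[0,0,-0.07,0,0,0,255],[0,0,-0.07,0,0,0,255]]]'
python3 seg.py w8
python3 - <<'E'
from h import *
np.set_printoptions(suppress=True)
d=np.load("w7.npz"); print(ray("w",281,277,.329,{"K":d["K"],"T":d["T"]}))
d=np.load("w8.npz"); M={"K":d["K"],"T":d["T"]}; im=cv2.imread("pics/w8.png")
# expected outline of the bottle foot at present height and of its goal spot, wall inside and small carton edge
z=bot.get_obs()["eef_pos"]; a=np.linspace(0,6.28,40)
for c,col in (((z[0],z[1],z[2]-.133),(0,0,255)),((.506,-.026,.003),(255,0,0))):
    p=proj("w",np.c_[c[0]+.033*np.cos(a),c[1]+.033*np.sin(a),0*a+c[2]],M).astype(int); cv2.polylines(im,[p],True,col,1)
cv2.imwrite("pics/w8d.png",im)
E
```

```text
clock: 18.62
eef_pos: [0.4777, 0.179, 0.3104]
tool_rot: [0.001, 1.0, -0.001, -0.001]
ft_force: [0.6, -0.5, -3.5]
grip_width: 0.0396
clock: 19.45
eef_pos: [0.507, -0.0281, 0.3105]
tool_rot: [0.0, 1.0, -0.001, -0.0]
ft_force: [-0.5, 0.2, -2.6]
grip_width: 0.0397
clock: 20.03
eef_pos: [0.5064, -0.0249, 0.2411]
tool_rot: [-0.001, 1.0, 0.0, -0.001]
ft_force: [0.5, -0.3, -2.0]
grip_width: 0.0397
[ 0.50747651 -0.02536453  0.24253271] [-1.13769521e-03  9.99998654e-01  5.15430844e-06  1.18181016e-03]
[0.47346844 0.38330343 0.329     ]
```

View pics/w8d.png

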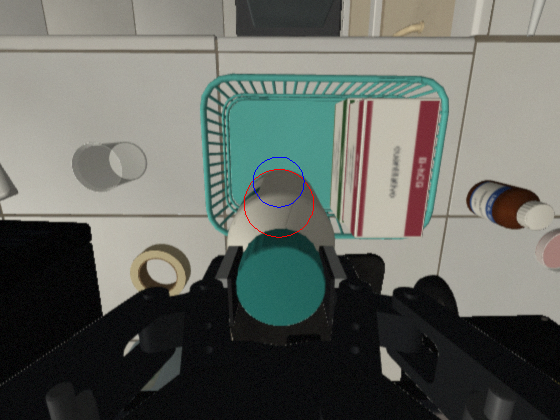

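```bash
python3 -m jog '[[[0,0,-0.02,0,0,0,255],[0,0,-0.04,0,0,0,255],[0,0,-0.06,0,0,0,255],[0,0,-0.08,0,0,0,255],[0,0,-0.09,0,0,0,255],[0,0,-0.096,0,0,0,255],[0,0,-0.099,0,0,0,255],[0,0,-0.1,0,0,0,255],[0,0,-0.1,0,0,0,255]]]'
python3 -m jog '[[[0,0,-0.001,0,0,0,255],[0,0,-0.002,0,0,0,255],[0,0,-0.003,0,0,0,255],[0,0,-0.004,0,0,0,255],[0,0,-0.004,0,0,0,255]]]'
```

```text
clock: 20.88
eef_pos: [0.5075, -0.0258, 0.1422]
tool_rot: [-0.001, 1.0, -0.0, 0.001]
ft_force: [-0.1, 0.5, -3.0]
grip_width: 0.04
clock: 21.3
eef_pos: [0.5065, -0.0258, 0.1371]
tool_rot: [-0.001, 1.0, -0.0, -0.0]
ft_force: [0.3, 0.4, -3.9]
grip_width: 0.0397
```

```bash
python3 -m jog '[[[0,0,-0.001,0,0,0,255],[0,0,-0.002,0,0,0,255],[0,0,-0.003,0,0,0,255],[0,0,-0.003,0,0,0,255]]]'
```

```text
clock: 21.63
eef_pos: [0.5077, -0.0258, 0.1356]
tool_rot: [-0.001, 1.0, -0.0, 0.001]
ft_force: [-0.5, -0.1, 4.3]
grip_width: 0.0395
```

```bash
python3 -m jog '[[[0,0,0,0,0,0,70],[0,0,0,0,0,0,70],[0,0,0,0,0,0,70],[0,0,0,0,0,0,70],[0,0,0,0,0,0,70],[0,0,0.02,0,0,0,70],[0,0,0.06,0,0,0,70],[0,0,0.1,0,0,0,70],[0,0,0.11,0,0,0,70],[0,0,0.11,0,0,0,70]]]'
python3 -m jog '[[[0.01,0.2,0,0,0,0,0],[0.01,0.2,0,0,0,0,0],[0.01,0.2,0,0,0,0,0],[0.01,0.2,0,0,0,0,0],[0.01,0.2,0,0,0,0,0],[0.01,0.2,0,0,0,0,0],[0.01,0.2,0,0,0,0,0],[0.01,0.2,0,0,0,0,0]]]'
python3 seg.py w9
python3 - <<'E'
from h import *
d=np.load("w5.npz"); M={"K":d["K"],"T":d["T"]}
print(ray("w",214,232,.09,M),ray("w",302,258,.014,M))
E
```

```text
clock: 22.47
eef_pos: [0.5092, -0.0259, 0.2485]
tool_rot: [-0.001, 1.0, -0.0, 0.004]
ft_force: [0.8, -0.5, 0.5]
grip_width: 0.0618
clock: 23.13
eef_pos: [0.5159, 0.1739, 0.2428]
tool_rot: [-0.001, 1.0, -0.001, -0.001]
ft_force: [-0.4, 0.5, 0.4]
grip_width: 0.0852
[0.51631831 0.17293243 0.24351463] [ 1.62669325e-05  9.99999708e-01 -3.79442373e-04 -6.63247592e-04]
[0.52377239 0.245677   0.09      ] [0.59298978 0.35954561 0.014     ]
```

View pics/w9.png

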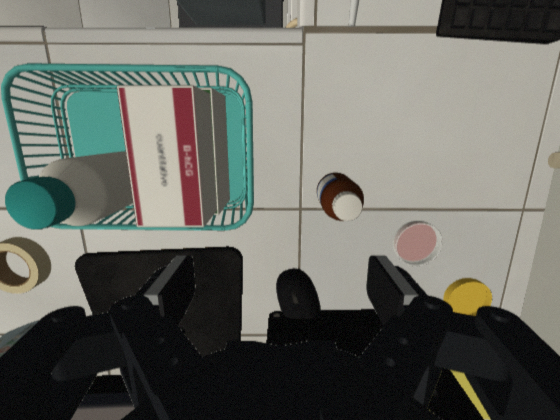

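Wash bottle stands upright at the far right of the basket (cap at (40,203)); amber cap at (346,205), dish at (418,242).

```bash
python3 -m jog '[[[0.008,0.073,0,0,0,0,0],[0.008,0.073,-0.02,0,0,0,0],[0.008,0.073,-0.06,0,0,0,0],[0.008,0.073,-0.1,0,0,0,0],[0.008,0.073,-0.13,0,0,0,0],[0.008,0.073,-0.155,0,0,0,0],[0.008,0.073,-0.169,0,0,0,0],[0.008,0.073,-0.169,0,0,0,0],[0.008,0.073,-0.169,0,0,0,0]]]'
python3 seg.py w10
```

```text
clock: 23.98
eef_pos: [0.5244, 0.2455, 0.0746]
tool_rot: [0.0, 1.0, -0.001, -0.001]
ft_force: [0.6, 0.1, 0.3]
grip_width: 0.0853
[0.52597504 0.24682537 0.07680108] [-2.55356248e-05  9.99999078e-01  5.57594295e-04  1.23796606e-03]
```

View pics/w10.png

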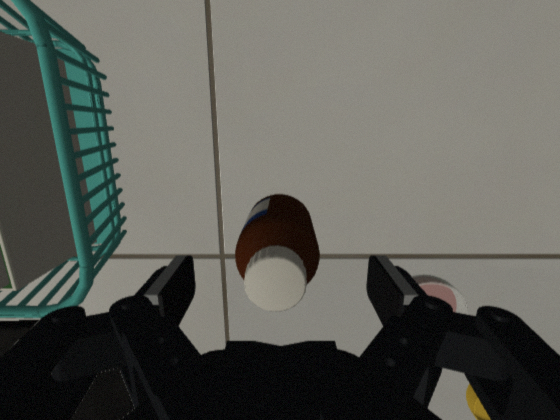

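```bash
python3 -m jog '[[[0,0,0,0,0,0,255],[0,0,0,0,0,0,255],[0,0,0,0,0,0,255],[0,0,0,0,0,0,255],[0,0,0,0,0,0,255],[0,0,0,0,0,0,255],[0,0,0,0,0,0,255],[0,0,0,0,0,0,255],[0,0,0,0,0,0,255]]]'
python3 -m jog '[[[0,0,0.01,0,0,0,255],[0,0,0.03,0,0,0,255],[0,0,0.06,0,0,0,255],[0,0,0.09,0,0,0,255],[0,0,0.12,0,0,0,255],[0,0,0.15,0,0,0,255],[0,0,0.17,0,0,0,255],[0,0,0.18,0,0,0,255],[0,0,0.18,0,0,0,255]]]'
python3 -m jog '[[[-0.01,0,0,0,0,0,255],[-0.03,0,0,0,0,0,255],[-0.055,0,0,0,0,0,255],[-0.075,-0.01,0,0,0,0,255],[-0.09,-0.03,0,0,0,0,255],[-0.094,-0.055,0,0,0,0,255],[-0.094,-0.08,0,0,0,0,255],[-0.094,-0.105,0,0,0,0,255],[-0.094,-0.13,0,0,0,0,255],[-0.094,-0.15,0,0,0,0,255]]]'
python3 -m jog '[[[0,-0.02,0,0,0,0,255],[0,-0.045,0,0,0,0,255],[0,-0.07,0,0,0,0,255],[0,-0.095,0,0,0,0,255],[0,-0.115,0,0,0,0,255],[0,-0.125,0,0,0,0,255],[0,-0.125,-0.02,0,0,0,255],[0,-0.125,-0.04,0,0,0,255],[0,-0.125,-0.05,0,0,0,255],[0,-0.125,-0.05,0,0,0,255]]]'
python3 seg.py w11
```

```text
clock: 24.83
eef_pos: [0.5256, 0.2465, 0.0768]
tool_rot: [-0.0, 1.0, -0.001, 0.001]
ft_force: [-1.4, -2.4, 6.6]
grip_width: 0.0282
clock: 25.58
eef_pos: [0.5257, 0.2479, 0.2583]
tool_rot: [-0.001, 1.0, 0.001, 0.002]
ft_force: [0.2, 0.8, -1.0]
grip_width: 0.0284
clock: 26.42
eef_pos: [0.4291, 0.0955, 0.2532]
tool_rot: [-0.001, 1.0, -0.001, -0.002]
ft_force: [-0.9, -0.5, -0.6]
grip_width: 0.0279
clock: 27.25
eef_pos: [0.4279, -0.0273, 0.2016]
tool_rot: [-0.001, 1.0, 0.0, -0.004]
ft_force: [-0.3, -0.1, -1.1]
grip_width: 0.0284
[ 0.42988788 -0.02739674  0.20433279] [-9.84179365e-04  9.99998699e-01  2.33208996e-04 -1.25648588e-03]
```

View pics/w11.png

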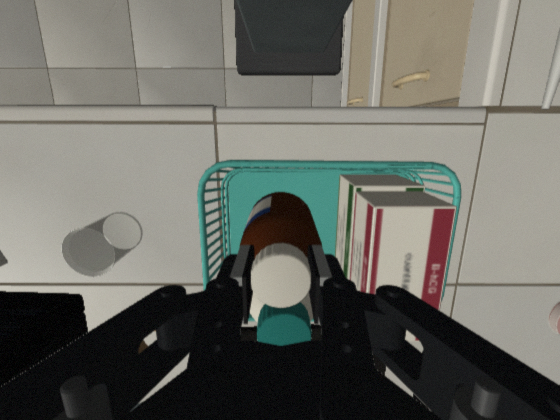

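```bash
python3 -m jog '[[[0.005,-0.003,-0.02,0,0,0,255],[0.005,-0.003,-0.04,0,0,0,255],[0.005,-0.003,-0.06,0,0,0,255],[0.005,-0.003,-0.08,0,0,0,255],[0.005,-0.003,-0.1,0,0,0,255],[0.005,-0.003,-0.11,0,0,0,255],[0.005,-0.003,-0.116,0,0,0,255],[0.005,-0.003,-0.12,0,0,0,255],[0.005,-0.003,-0.12,0,0,0,255],[0.005,-0.003,-0.12,0,0,0,255]]]'
python3 -m jog '[[[0,0,-0.001,0,0,0,255],[0,0,-0.002,0,0,0,255],[0,0,-0.003,0,0,0,255],[0,0,-0.003,0,0,0,255]]]'
```

```text
clock: 28.18
eef_pos: [0.4364, -0.0307, 0.086]
tool_rot: [-0.001, 1.0, -0.0, 0.001]
ft_force: [0.2, 0.2, 0.2]
grip_width: 0.0279
clock: 28.52
eef_pos: [0.4357, -0.0308, 0.0823]
tool_rot: [-0.001, 1.0, -0.0, 0.0]
ft_force: [-0.2, -0.1, -1.7]
grip_width: 0.0283
```

```bash
python3 -m jog '[[[0,0,-0.001,0,0,0,255],[0,0,-0.002,0,0,0,255],[0,0,-0.003,0,0,0,255],[0,0,-0.004,0,0,0,255],[0,0,-0.004,0,0,0,255]]]'
```

```text
clock: 28.93
eef_pos: [0.4363, -0.0309, 0.0798]
tool_rot: [-0.001, 1.0, -0.0, 0.001]
ft_force: [-3.9, 0.6, 11.6]
grip_width: 0.0284
```

```bash
python3 -m jog '[[[0,0,0,0,0,0,110],[0,0,0,0,0,0,110],[0,0,0,0,0,0,110],[0,0,0,0,0,0,110],[0,0,0.02,0,0,0,110],[0,0,0.06,0,0,0,110],[0,0,0.1,0,0,0,110],[0,0,0.14,0,0,0,110],[0,0,0.17,0,0,0,110],[0,0,0.17,0,0,0,110]]]'
python3 -m jog '[[[0.05,0.39,0,0,0,0,0],[0.05,0.39,0,0,0,0,0],[0.05,0.39,0,0,0,0,0],[0.05,0.39,0,0,0,0,0],[0.05,0.39,0,0,0,0,0],[0.05,0.39,0,0,0,0,0],[0.05,0.39,0,0,0,0,0],[0.05,0.39,0,0,0,0,0],[0.05,0.39,0,0,0,0,0],[0.05,0.39,0,0,0,0,0]]]'
python3 -m jog '[[[0.07,0,-0.11,0,0,0,0],[0.07,0,-0.11,0,0,0,0],[0.07,0,-0.11,0,0,0,0],[0.07,0,-0.11,0,0,0,0],[0.07,0,-0.11,0,0,0,0],[0.07,0,-0.11,0,0,0,0]]]'
python3 seg.py w12;python3 - <<'E'
from h import *
d=np.load("w12.npz"); M={"K":d["K"],"T":d["T"]}
hs=cv2.cvtColor(cv2.imread("pics/w12.png"),cv2.COLOR_BGR2HSV)
m=cv2.inRange(hs,(0,30,80),(10,140,255))|cv2.inRange(hs,(168,30,80),(180,140,255))
n,l,s,c=cv2.connectedComponentsWithStats(m)
for i in range(1,n):
    if s[i,4]>300: print(s[i],c[i],ray("w",*c[i],.012,M).round(4))
E
```

```text
clock: 29.77
eef_pos: [0.4393, -0.0311, 0.2547]
tool_rot: [-0.001, 1.0, -0.0, 0.006]
ft_force: [1.8, 0.5, -0.3]
grip_width: 0.0483
clock: 30.6
eef_pos: [0.4851, 0.364, 0.2462]
tool_rot: [-0.003, 1.0, 0.0, -0.001]
ft_force: [0.3, -0.8, -0.1]
grip_width: 0.0854
clock: 31.1
eef_pos: [0.5552, 0.359, 0.1377]
tool_rot: [-0.001, 1.0, -0.0, -0.001]
ft_force: [0.2, 0.4, 0.6]
grip_width: 0.085
[0.55600341 0.3599666  0.14082384] [-9.53010900e-04  9.99997799e-01  1.11216712e-03  1.50244040e-03]
[ 252  217   58   54 2370] [280.13586498 244.04388186] [0.5938 0.3596 0.012 ]
```

View pics/w12.png

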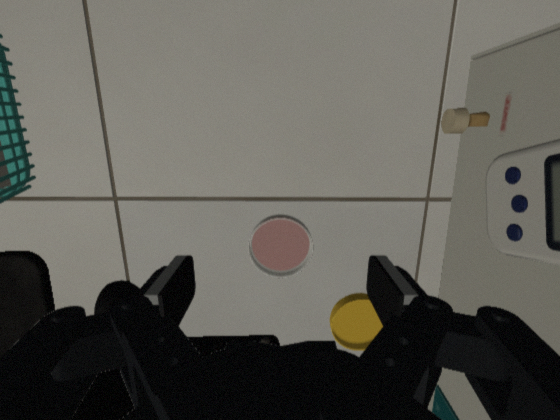

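```bash
python3 -m jog '[[[0.038,0,0,0,0,0,0],[0.038,0,-0.03,0,0,0,0],[0.038,0,-0.06,0,0,0,0],[0.038,0,-0.085,0,0,0,0],[0.038,0,-0.105,0,0,0,0],[0.038,0,-0.115,0,0,0,0],[0.038,0,-0.12,0,0,0,0],[0.038,0,-0.122,0,0,0,0],[0.038,0,-0.122,0,0,0,0],[0.038,0,-0.122,0,0,0,0]]]'
```

```text
clock: 32.03
eef_pos: [0.5948, 0.3601, 0.0186]
tool_rot: [-0.001, 1.0, 0.001, 0.002]
ft_force: [-0.6, -0.4, 0.4]
grip_width: 0.0857
```

```bash
python3 -m jog '[[[0,0,-0.003,0,0,0,0],[0,0,-0.006,0,0,0,0],[0,0,-0.006,0,0,0,0],[0,0,-0.006,0,0,0,0]]]'
python3 -m jog '[[[0,0,0,0,0,0,255],[0,0,0,0,0,0,255],[0,0,0,0,0,0,255],[0,0,0,0,0,0,255],[0,0,0,0,0,0,255],[0,0,0,0,0,0,255],[0,0,0,0,0,0,255]]]'
python3 -m jog '[[[0,0,0.005,0,0,0,255],[0,0,0.015,0,0,0,255],[0,0,0.03,0,0,0,255],[0,0,0.05,0,0,0,255],[0,0,0.05,0,0,0,255],[0,0,0.05,0,0,0,255]]]'; python3 seg.py w13
```

```text
clock: 32.37
eef_pos: [0.5935, 0.3591, 0.0101]
tool_rot: [-0.001, 1.0, -0.0, -0.0]
ft_force: [-1.0, -0.5, -0.6]
grip_width: 0.0855
clock: 32.95
eef_pos: [0.5942, 0.3595, 0.011]
tool_rot: [-0.001, 1.0, 0.0, 0.001]
ft_force: [-1.3, -0.3, 5.2]
grip_width: 0.0592
clock: 33.45
eef_pos: [0.5946, 0.3597, 0.062]
tool_rot: [-0.001, 1.0, 0.001, 0.001]
ft_force: [0.3, 0.2, -0.0]
grip_width: 0.0589
[0.59305156 0.35884122 0.05947058] [-7.53843281e-04  9.99999446e-01 -3.79036217e-04 -6.29191202e-04]
```

Run:
```python
from h import *
np.set_printoptions(suppress=True,precision=4)
d=np.load("w9.npz"); M={"K":d["K"],"T":d["T"]}
P=np.array([ray("w",*p,.128,M) for p in [(119,87),(194,86),(205,225),(136,226)]]); print(P,P.mean(0))
for n,z in(("w12",.012),("w13",.0595+.003)):
    d=np.load(n+".npz"); M={"K":d["K"],"T":d["T"]}
    hs=cv2.cvtColor(cv2.imread(f"pics/{n}.png"),cv2.COLOR_BGR2HSV)
    m=cv2.inRange(hs,(0,30,60),(10,140,255))|cv2.inRange(hs,(168,30,60),(180,140,255))
    k,l,s,c=cv2.connectedComponentsWithStats(m); i=1+s[1:,4].argmax()
    cn=cv2.findContours((l==i).astype(np.uint8),0,1)[0][0]; e=cv2.fitEllipse(cn)
    pl=np.array([ray("w",*map(float,q[0]),z,M)[:2] for q in cn],np.float32)
    print(n,s[i],e,ray("w",*e[0],z,M),cv2.minEnclosingCircle(pl),cv2.fitEllipse(pl))
```

```text
[[0.4157 0.0456 0.128 ]
 [0.4148 0.1055 0.128 ]
 [0.5316 0.1064 0.128 ]
 [0.5328 0.0438 0.128 ]] [0.4737 0.0753 0.128 ]
w12 [ 252  217   58   54 2370] ((280.1394348144531, 244.00511169433594), (51.682891845703125, 56.66057205200195), 89.82027435302734) [0.5938 0.3596 0.012 ] ((0.594106912612915, 0.3597881495952606), 0.028116390109062195) ((0.5944767594337463, 0.35958966612815857), (0.05347428843379021, 0.05455661937594414), 1.6335760354995728)
w13 [ 227  216  107   99 7819] ((280.41241455078125, 267.44244384765625), (93.0636978149414, 105.76761627197266), 90.64559173583984) [0.5938 0.3607 0.0625] ((0.5940451622009277, 0.36073869466781616), 0.027642523869872093) ((0.5951085090637207, 0.36067962646484375), (0.052169039845466614, 0.05372865870594978), 176.43861389160156)
```

```bash
python3 -m jog '[[[0,0,0.03,0,0,0,255],[-0.01,0,0.06,0,0,0,255],[-0.03,0,0.09,0,0,0,255],[-0.055,0,0.12,0,0,0,255],[-0.08,0,0.15,0,0,0,255],[-0.1,-0.01,0.17,0,0,0,255],[-0.115,-0.03,0.18,0,0,0,255],[-0.12,-0.055,0.18,0,0,0,255],[-0.12,-0.08,0.18,0,0,0,255],[-0.12,-0.1,0.18,0,0,0,255]]]'
python3 -m jog '[[[0,-0.025,0,0,0,0,255],[0,-0.05,0,0,0,0,255],[0,-0.075,0,0,0,0,255],[0,-0.1,0,0,0,0,255],[0,-0.125,0,0,0,0,255],[0,-0.15,-0.01,0,0,0,255],[0,-0.17,-0.03,0,0,0,255],[0,-0.18,-0.05,0,0,0,255],[0,-0.186,-0.06,0,0,0,255],[0,-0.186,-0.06,0,0,0,255]]]'
python3 -m jog '[[[0,0,0,0,0,0,255],[0,0,0,0,0,0,255]]]'
```

```text
clock: 34.38
eef_pos: [0.4723, 0.2577, 0.2394]
tool_rot: [-0.001, 1.0, -0.001, -0.001]
ft_force: [0.7, 0.3, -1.1]
grip_width: 0.0594
clock: 35.22
eef_pos: [0.4707, 0.0714, 0.1765]
tool_rot: [0.0, 1.0, -0.001, -0.004]
ft_force: [-0.5, 0.9, -0.1]
grip_width: 0.0593
clock: 35.38
eef_pos: [0.4738, 0.0736, 0.1804]
tool_rot: [-0.001, 1.0, 0.0, -0.0]
ft_force: [0.2, -0.5, -0.2]
grip_width: 0.0595
```

```bash
python3 -m jog '[[[0,0,-0.01,0,0,0,255],[0,0,-0.02,0,0,0,255],[0,0,-0.028,0,0,0,255],[0,0,-0.034,0,0,0,255],[0,0,-0.036,0,0,0,255],[0,0,-0.037,0,0,0,255],[0,0,-0.037,0,0,0,255],[0,0,-0.037,0,0,0,255]]]'
python3 -m jog '[[[0,0,-0.001,0,0,0,255],[0,0,-0.002,0,0,0,255],[0,0,-0.002,0,0,0,255],[0,0,-0.002,0,0,0,255]]]'
```

```text
clock: 36.05
eef_pos: [0.474, 0.0733, 0.1436]
tool_rot: [-0.001, 1.0, 0.0, 0.0]
ft_force: [-0.5, 0.2, -0.7]
grip_width: 0.0596
clock: 36.38
eef_pos: [0.4736, 0.0731, 0.1413]
tool_rot: [-0.001, 1.0, -0.0, 0.0]
ft_force: [-0.5, 0.5, -0.1]
grip_width: 0.0592
```

```bash
python3 -m jog '[[[0,0,-0.001,0,0,0,255],[0,0,-0.002,0,0,0,255],[0,0,-0.002,0,0,0,255],[0,0,-0.002,0,0,0,255]]]'; python3 -m jog '[[[0,0,-0.001,0,0,0,255],[0,0,-0.001,0,0,0,255],[0,0,-0.001,0,0,0,255]]]'
```

```text
clock: 36.72
eef_pos: [0.4735, 0.0732, 0.1391]
tool_rot: [-0.001, 1.0, -0.0, -0.0]
ft_force: [0.2, 0.7, 0.1]
grip_width: 0.0598
clock: 36.97
eef_pos: [0.4737, 0.0732, 0.1389]
tool_rot: [-0.001, 1.0, 0.0, 0.0]
ft_force: [-2.2, 0.2, 5.3]
grip_width: 0.0595
```

```bash
python3 -m jog '[[[0,0,0,0,0,0,0],[0,0,0,0,0,0,0],[0,0,0,0,0,0,0],[0,0,0,0,0,0,0],[0,0,0,0,0,0,0],[0,0,0.01,0,0,0,0],[0,0,0.04,0,0,0,0],[0,0,0.08,0,0,0,0],[0,0,0.1,0,0,0,0],[0,0,0.1,0,0,0,0]]]'
python3 seg.py w14
python3 -m jog '[[[-0.08,0.25,0.05,0,0,0,0],[-0.08,0.25,0.05,0,0,0,0],[-0.08,0.25,0.05,0,0,0,0],[-0.08,0.25,0.05,0,0,0,0],[-0.08,0.25,0.05,0,0,0,0],[-0.08,0.25,0.05,0,0,0,0],[-0.08,0.25,0.05,0,0,0,0],[-0.08,0.25,0.05,0,0,0,0],[-0.08,0.25,0.05,0,0,0,0]]]'
python3 seg.py w15
python3 - <<'E'
from h import *
np.set_printoptions(suppress=True,precision=4)
t=cv2.imread("pics/w15t.png"); T=bot.camera_model("top"); hs=cv2.cvtColor(t,cv2.COLOR_BGR2HSV)
s=bot.camera("side"); cv2.imwrite("pics/s15.png",s)
def blobs(nm,n,z,M,lo,hi,roi,mn):
    h=cv2.cvtColor(cv2.imread(f"pics/{n}.png"),cv2.COLOR_BGR2HSV); m=cv2.inRange(h,lo,hi)
    x0,x1,y0,y1=roi; k=np.zeros_like(m);k[y0:y1,x0:x1]=m[y0:y1,x0:x1]
    c,l,st,ce=cv2.connectedComponentsWithStats(k)
    for i in range(1,c):
        if st[i,4]>mn: 
            cn=cv2.findContours((l==i).astype(np.uint8),0,1)[0][0]; e=cv2.minAreaRect(cn)
            print(nm,n,st[i],"center",ray("w",*ce[i],z,M)[:2],e[1:])
R=(215,320,190,275)
blobs("dish","w15t",.143,T,(0,20,80),(12,110,255),R,30)
blobs("dish2","w15t",.143,T,(168,20,80),(180,110,255),R,30)
blobs("amber","w15t",.06,T,(3,120,30),(18,255,200),R,15)
blobs("white","w15t",.093,T,(0,0,150),(180,45,255),R,30)
blobs("crimson","w15t",.128,T,(165,120,60),(180,255,255),R,15)
blobs("green","w15t",.073,T,(45,60,30),(75,255,200),R,15)
blobs("teal","w15t",.156,T,(82,100,30),(100,255,150),R,40)
d=np.load("w14.npz"); M={"K":d["K"],"T":d["T"]}
blobs("dishw","w14",.143,M,(0,20,80),(12,110,255),(150,420,100,400),200)
blobs("dishw","w14",.143,M,(165,20,80),(180,110,255),(150,420,100,400),200)
blobs("crimsonw","w14",.128,M,(165,120,40),(180,255,255),(100,500,50,400),150)
E
```

```text
clock: 37.8
eef_pos: [0.4766, 0.0736, 0.2434]
tool_rot: [-0.001, 1.0, 0.001, 0.005]
ft_force: [1.5, 1.3, -0.6]
grip_width: 0.0854
[0.47416747 0.07326538 0.23881078] [-7.39201041e-04  9.99999184e-01  1.68825513e-04  1.02823647e-03]
clock: 38.65
eef_pos: [0.3926, 0.3234, 0.2862]
tool_rot: [-0.002, 1.0, -0.001, -0.001]
ft_force: [-0.4, -0.7, -0.7]
grip_width: 0.0856
[0.39330535 0.32198907 0.28664064] [-4.19260467e-04  9.99998539e-01 -1.22270852e-03 -1.11879624e-03]
dish w15t [235 210  24  47 581] center [0.4715 0.0734] ((46.0, 23.0), 90.0)
amber w15t [279 242  17  17 118] center [ 0.4322 -0.0277] ((16.0, 16.0), 90.0)
white w15t [ 215  190  105   21 1549] center [0.5704 0.0231] ((20.0, 104.0), 90.0)
white w15t [225 207  13  12  54] center [0.5335 0.1199] ((5.656853675842285, 13.435027122497559), 45.0)
white w15t [235 207  28  53 685] center [0.4766 0.0673] ((52.0, 27.0), 90.0)
white w15t [276 207  29  26 187] center [ 0.5189 -0.0407] ((27.956890106201172, 24.850568771362305), 3.1798300743103027)
white w15t [ 215  211   96   64 1039] center [0.4103 0.0818] ((63.0, 95.0), 90.0)
white w15t 
[... 385 characters left out ...]
1 0.0957] ((10.0, 4.0), 90.0)
crimson w15t [236 240   5  15  59] center [0.4359 0.0952] ((14.0, 4.0), 90.0)
teal w15t [279 211  15  16 195] center [ 0.5063 -0.0236] ((15.0, 14.0), 90.0)
teal w15t [305 217   5  40  71] center [ 0.4602 -0.0768] ((39.06826400756836, 3.831855297088623), 88.40885925292969)
dishw w14 [ 245  136   70  104 3426] center [0.4721 0.074 ] ((104.26914978027344, 67.80036926269531), 87.99044799804688)
crimsonw w14 [246 138   5  53 180] center [0.4378 0.0471] ((52.03777313232422, 3.4980576038360596), 88.09085083007812)
crimsonw w14 [297 138  17  53 761] center [0.4356 0.0958] ((52.0, 16.0), 90.0)
crimsonw w14 [296 232  15  31 355] center [0.5186 0.0964] ((30.0, 14.0), 90.0)
```

Run:
```python
from h import *
np.set_printoptions(suppress=True,precision=4)
d=np.load("w14.npz"); M={"K":d["K"],"T":d["T"]}
im=cv2.imread("pics/w14.png"); print(im[212,240:330:6].tolist(), im[150,240:330:8].tolist())
f=im.astype(int); m=((f[...,2]-f[...,1]>35)&(f[...,2]<250)&(f[...,1]>90)).astype(np.uint8)
k,l,s,c=cv2.connectedComponentsWithStats(m)
for i in range(1,k):
    if s[i,4]>150:
        cn=cv2.findContours((l==i).astype(np.uint8),0,1)[0][0]; e=cv2.fitEllipse(cn); print(s[i],e,ray("w",*e[0],.140,M))
P=np.array([[ray("w",u,v,.128,M)] for u,v in [(299,138),(297,263)]]);print(P[:,0])
```

```text
[[135, 148, 76], [137, 145, 148], [112, 121, 155], [118, 124, 159], [121, 126, 161], [116, 124, 158], [117, 125, 159], [117, 125, 159], [117, 124, 160], [115, 121, 156], [115, 121, 154], [118, 127, 160], [143, 151, 168], [119, 131, 67], [121, 131, 74]] [[135, 147, 73], [55, 48, 118], [173, 187, 194], [172, 187, 192], [169, 185, 190], [170, 185, 190], [172, 186, 189], [110, 112, 154], [51, 44, 116], [53, 44, 116], [135, 146, 74], [107, 114, 90]]
[[0.4171 0.0902 0.128 ]
 [0.5319 0.0905 0.128 ]]
```

Run:
```python
from h import *
np.set_printoptions(suppress=True,precision=4)
d=np.load("w14.npz"); M={"K":d["K"],"T":d["T"]}
f=cv2.imread("pics/w14.png").astype(int); m=((f[...,2]-f[...,1]>25)&(f[...,1]>95)).astype(np.uint8)
m=cv2.morphologyEx(m,cv2.MORPH_OPEN,np.ones((7,7),np.uint8))
k,l,s,c=cv2.connectedComponentsWithStats(m)
for i in range(1,k):
    if s[i,4]>500:
        cn=cv2.findContours((l==i).astype(np.uint8),0,1)[0][0]; e=cv2.fitEllipse(cn); print(s[i],e,ray("w",*e[0],.140,M))
# timer / beaker unchanged in the top picture?
a=cv2.imread("pics/top0.png"); b=cv2.imread("pics/w15t.png")
for n,r in(("beaker",(222,250,340,374)),("timer",(212,244,402,436)),("yellow",(148,178,104,136))): print(n,cv2.absdiff(a,b)[r[0]:r[1],r[2]:r[3]].mean())
```

```text
[ 248  179   64   59 3035] ((279.7656555175781, 208.14878845214844), (58.89374542236328, 63.694496154785156), 91.08833312988281) [0.4745 0.0742 0.14  ]
[518 304  34  25 598] ((534.7474975585938, 315.2738037109375), (23.4129638671875, 31.9663028717041), 104.2643051147461) [0.5806 0.3176 0.14  ]
beaker 2.388655462184874
timer 2.348345588235294
yellow 2.0565972222222224
```

```bash
python3 -c "
from workcell import bot; print(bot.job_done())"
```

```text
the job is handed in; nothing more can be done
None
```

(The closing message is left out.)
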